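Snap the lubrication coupler onto the polishing spindle's tilted nipple and hold it home

TASK

Service the small green polishing-spindle block: take the blue-handled lubrication coupler out of its drip dish, press it squarely, mouth first, onto the tilted brass nipple until both orange catches snap over its brass flange, and push it fully home against the nipple's spring. Finish while still gripping the coupler and holding it pressed fully home; do not let go. Leave the white plaster cast, the small bottle with the red cap and the white mixing dish alone.

Things in the scene. Friction and masses are not known exactly. Their poses are not given: they have to be found in the camera images.
- coupler: blue-handled coupler, 0.16 kg, 113 mm long, standing mouth down in the dish. Origin: centre of its mouth; z runs from mouth to grip end. Nose tube 30 mm dia., bore 22 mm wide, 24 deep (z 0-24); brass flange, cone to 40 mm dia. z 24-31, flat-topped at z 35; neck 27 mm dia.; blue grip 28x28 mm, flats facing x and y, z 52-108; cap to z 113. May be fitted at any turn about its axis
- dish: round steel drip dish, fixed, 88 mm across, rim 12 mm high. Origin: centre of its underside. Its inner floor, on which the coupler stands, is 4 mm above the origin. (Obstacle to keep clear of: a fixed stack of pans, 0.4 m tall or more, stands on the worktop beyond x = 0.58 and right of y = -0.24)
- spindle_block: green block of a polishing spindle, fixed, base plate 110x100 mm. Origin: centre of its underside. Shaft along y, 45 mm up, 165 mm long (pulley at -y, pointed taper at +y). Between its cheeks a head that keeps its tilt carries the nipple, leaning towards the block's -x side by 0.25 to 0.6 rad from vertical
- nipple_seat (a point): centre of the aluminium seat at the nipple's foot, where the coupler's mouth rests when home; 36 mm from the shaft axis. z: nipple's axis, outward; y: line through both catches. Above the seat along z: brass nipple 18 mm dia., 21 tall; sprung plunger 11 mm dia., tip at 31 mm at rest; orange catches at 42 mm; catch supports 34 to 47 mm off the axis in y, up to 48 mm
- plunger (a joint): the nipple's sprung steel plunger, m: 0 = out (at rest), grows as the coupler pushes it in; about 0.0065 when the coupler is fully home on the seat, 0.003 or less when it is snapped on but not held down. Spring 4 N at 0, 9 N at 0.0065
- catch_a (a joint): sprung orange catch on the seat's +y side, m: 0 = in (rest), grows outward; the coupler's flange pushes it about 0.003 out, then it springs back over the flange. 6 N at 0, 10 N at 0.003; snapping the coupler on takes a push of about 7 to 15 N
- catch_b (a joint): the same catch on the seat's -y side
- cast_b: white plaster tooth cast, 56 x 58 x 32 mm, loose bystander; origin at the centre of its underside
- bottle_2: small bottle with a red cap, 47 mm diameter, 100 mm tall, loose bystander; origin at the centre of its underside
- dappen_0: small white mixing dish (dappen dish), 35 mm diameter, 24 mm tall, loose bystander; origin at the centre of its underside

How it is judged:
By the outcome, as a careful person would: the job done as asked, in the order asked, and still so for the second after the job is handed in, while the arm keeps its last pose, push and grip.
It also fails if it takes over 45 s, if anything falls off the work surface, if the arm or the gripper's body presses on something with over 40 N, if the wrist force passes 120 N, or if a joint passes its speed limit or range.

ROBOT

A 6-joint arm with a two-finger parallel gripper is mounted at the origin on a cart in front of the work surface, level with it; the furniture and walls round the work are solid. World frame = base frame: x ahead of the robot, y to its left, z up, the work surface at z = 0. Lengths are in m, angles in rad, forces in N, time in s.
With the tool pointing down it reaches from about 0.4 to 0.925 m from the base axis. Payload 12.5 kg.
Tool frame: the origin (TCP) lies at the very end of the fingers, on their centre line; the grasp point (between the pads) lies 19 mm behind it (manip.grip_point_offset is the distance from the TCP to the grasp point, in m); z points along the fingers, y is the line along which they close (so a half turn about z gives the same grasp; the last joint's range is limited). The gripper opens to 95 mm and grips with 3 to 60 N. Pads are 20 mm wide; open, the fingers measure 119 mm over their backs; the gripper's body (75 mm by 180 mm) begins 59 mm behind the grasp point.
Start: joints at [-0.106, 0.491, 1.559, -0, 1.092, -0.106], TCP at [0.625, 0, 0.215] pointing down, gripper open.
Joint ranges: [-3.1, 3.1], [-0.84, 2.19], [0.05, 2.79], [-1.13, 4.28], [0.06, 2.93], [-2.69, 2.69]. Speed limits (rad/s): [2.22, 2.22, 2.79, 3.14, 3.14, 3.14].

INTERFACE

Orientations are given as a unit quaternion [x, y, z, w].
In Python, from cell import manip gives the robot as it stands. The module is installed in compiled form; this text tells all that it offers.
- The arm moves only by the shell command python3 -m jog 'ROWS' [OPENING] [FORCE]. ROWS is JSON, a list of rows, each a list of 2 entries, a list of its own where there are three numbers: the shift along the tool's x, y, z in m, then the turn, a rotation vector about the tool's x, y, z in degrees. A call has 1 to 8 rows; each row is the pose to reach, as a shift and turn from the pose commanded when the call began, along the tool's axes at that moment; what a row does not reach only later rows make up. A row lasts 1/12 s, in which the tool goes at most 41.7 mm and 7.16 degrees, less where a joint would pass 70% of its speed; a pose out of reach is approached as far as the arm can. A call with a gripper value outside its range is refused whole. OPENING is the opening, from -1 (shut) to 1 (fully open), set as the call begins (- or left out, the last holds). The fingers move at their own pace and stop on an object; FORCE is the grip in N (left out, the last holds). Time passes only in rows, so rows that repeat a pose let the fingers close. It gives the time, the measured TCP pose, the force, the opening and the grip force at its end, in the units of the state.
- manip.read_state(): the state, without advancing time (a new reading comes with each control period).
- manip.snapshot(name): name is "scene" or "side" or "wrist"; returns a dict with "pixels" (420x560x3 uint8, red, green, blue), "fx", "fy", "cx", "cy" (pixels), "R" (3x3) and "t" (3): a world point X has camera coordinates R X + t; the wrist camera has in their place "hand_eye" (4x4, takes a point from camera to tool coordinates, whose origin is the TCP and whose axes are the flange's). Camera axes: x right, y down, z forward; pixel columns grow to the right and rows downward; lengths in m; the calibration is good to about 2 mm. The wrist camera is an equidistant fisheye: a pixel r from the principal point sees the ray r / f radians off the axis. A picture is of the moment at which its call begins: read the wrist's pose just before it. There is no depth.
- manip.sign_off(): hands the job in; it is judged then, once.
Trained networks look in a picture, given as the dict that the camera call returned (one of the last four; its "shot" number tells which), for a name from the list of things; names that differ only in an ending like _2 or _b are one class to them, and where a whole thing is asked for, a point or a joint stands for the part that bears it (a point fixed in the world has none). Each returns a list of dicts, best first, with "p" (0 to 1); they miss things now and then, are a little off and sometimes report something else, mostly with a low value. They report only what shows in the picture. A call takes as long as a camera call.
- manip.boxes_of(target, picture): "rect" ([left, top, right, bottom] in pixels, round what is visible of it).
- manip.silhouettes(target, picture): "pixels" (420x560 bool, what is visible of it) and "rect" ([left, top, right, bottom] in pixels, round what is visible of it).
- manip.mark_of(target, picture): "position" ([column, row] in pixels: a listed point, or the origin of a listed thing).
The state is a dict: "time": time; "qpos": joint angles; "qd": joint speeds; "effort": joint torques, N m; "eef_pos": TCP position; "orientation": TCP orientation; "ft_force": force on the tool from outside, world axes, zero at the start; "ft_torque": the same for the moment, N m; "finger_gap": finger opening in m; "finger_force": force on a finger pad.
Only numpy, scipy, OpenCV 4.12 (cv2) and the standard library are available. Lean on these libraries where they do the work, as an engineer would, in place of code of your own. Each camera call takes 0.05 s, during which the arm holds its last target. There are 200 camera calls.

## Working session

There is one attempt and no reset: what is moved stays moved. The work goes in short steps, Python scripts to look and compute and a shell command to move; the robot and the scene stay as the last step left them, time stands still between calls to the robot, and variables do not carry over. Pictures are saved under pics/ and viewed, at most 10 in all, crops included, and the job is handed in when it is done.

```bash
mkdir -p pics; cat > h.py <<'E'
import numpy as np, cv2
from cell import manip
from scipy.spatial.transform import Rotation as Ro
def save(s,n): cv2.imwrite(f'pics/{n}.png',s['pixels'][:,:,::-1])
def ray(s,px,st=None):
    u=np.array([(px[0]-s['cx'])/s['fx'],(px[1]-s['cy'])/s['fy']])
    if 'hand_eye' in s:
        th=np.linalg.norm(u); d=np.r_[u/max(th,1e-9)*np.sin(th),np.cos(th)]
        H=np.array(s['hand_eye']); Rw=Ro.from_quat(st['orientation']).as_matrix()
        return np.array(st['eef_pos'])+Rw@H[:3,3], Rw@H[:3,:3]@d
    R=np.array(s['R']);t=np.array(s['t']); d=R.T@np.r_[u,1]; return -R.T@t, d/np.linalg.norm(d)
def proj(s,X,st=None):
    X=np.array(X,float)
    if 'hand_eye' in s:
        H=np.array(s['hand_eye']); Rw=Ro.from_quat(st['orientation']).as_matrix()
        c=H[:3,:3].T@(Rw.T@(X-np.array(st['eef_pos']))-H[:3,3])
        th=np.arctan2(np.hypot(c[0],c[1]),c[2]); k=th/max(np.hypot(c[0],c[1]),1e-9)
        return np.array([s['cx']+s['fx']*k*c[0],s['cy']+s['fy']*k*c[1]])
    c=np.array(s['R'])@X+np.array(s['t']); return np.array([s['cx']+s['fx']*c[0]/c[2],s['cy']+s['fy']*c[1]/c[2]])
def tri(rs):
    A=np.zeros((3,3));b=np.zeros(3)
    for o,d in rs:
        P=np.eye(3)-np.outer(d,d);A+=P;b+=P@o
    X=np.linalg.solve(A,b); return X,[np.linalg.norm((np.eye(3)-np.outer(d,d))@(X-o)) for o,d in rs]
def onz(r,z): o,d=r; return o+d*(z-o[2])/d[2]
E
python3 - <<'E'
from h import *
np.set_printoptions(precision=4,suppress=True)
st=manip.read_state(); print(st['eef_pos'],st['orientation'],st['finger_gap'],manip.grip_point_offset)
S={n:manip.snapshot(n) for n in('scene','side','wrist')}
for n,s in S.items(): save(s,n+'0')
for t in ['coupler','dish','spindle_block','nipple_seat','catch_a','catch_b','plunger','cast_b','bottle_2','dappen_0']:
    rs=[]
    for n,s in S.items():
        m=manip.mark_of(t,s); b=manip.boxes_of(t,s)
        print(t,n,[(np.round(x['position']),round(x['p'],2)) for x in m[:2]],[(np.round(x['rect']),round(x['p'],2)) for x in b[:2]])
        if m and m[0]['p']>.3: rs.append(ray(s,m[0]['position'],st))
    if len(rs)>1: print('  ->',*tri(rs))
    for r in rs: print('    z0',onz(r,0))
E
```

```text
[0.6247 0.     0.214 ] [ 0.7071  0.7071 -0.0004 -0.0004] 0.0951583640826017 0.0188
coupler scene [(array([218., 218.]), 0.93)] []
coupler side [(array([215., 211.]), 0.85)] [(array([204., 180., 219., 216.]), 0.65)]
coupler wrist [(array([204.,  97.]), 0.73)] [(array([164.,  69., 218., 112.]), 0.92)]
  -> [0.5355 0.1137 0.0027] [np.float64(0.004593482441070976), np.float64(0.005637835504980892), np.float64(0.001837341510125228)]
    z0 [0.5323 0.1108 0.    ]
    z0 [0.5429 0.1199 0.    ]
    z0 [0.5332 0.1131 0.    ]
dish scene [(array([219., 217.]), 0.89)] [(array([202., 206., 233., 225.]), 0.78), (array([297., 309., 315., 330.]), 0.73)]
dish side [(array([214., 212.]), 0.83)] [(array([198., 201., 230., 224.]), 0.69)]
dish wrist [(array([205.,  95.]), 0.88)] [(array([171.,  57., 241., 127.]), 0.83)]
  -> [0.5371 0.1159 0.0015] [np.float64(0.0030271668234088784), np.float64(0.0027762056019647223), np.float64(0.001699364405776595)]
    z0 [ 0.538   0.1132 -0.    ]
    z0 [0.5391 0.1202 0.    ]
    z0 [0.5351 0.1158 0.    ]
spindle_block scene [(array([285., 252.]), 0.78)] [(array([254.
[... 501 characters left out ...]
199  0.    ]
nipple_seat scene [(array([281., 222.]), 0.87), (array([287., 253.]), 0.42)] [(array([257., 202., 306., 249.]), 0.72)]
nipple_seat side [(array([294., 234.]), 0.89)] [(array([271., 216., 316., 248.]), 0.77)]
nipple_seat wrist [(array([223., 313.]), 0.84)] [(array([178., 278., 265., 340.]), 0.55)]
  -> [ 0.5596 -0.1243  0.0787] [np.float64(0.005732543649721031), np.float64(0.00625149148483404), np.float64(0.002839392979896244)]
    z0 [ 0.6516 -0.0015  0.    ]
    z0 [ 0.6048 -0.0987  0.    ]
    z0 [ 0.5447 -0.1704  0.    ]Traceback (most recent call last):
  File "<stdin>", line 9, in <module>
ValueError: it knows: bottle, cast, coupler, dappen, dish, nipple_seat, spindle_block
```

```bash
python3 - <<'E'
import cv2,numpy as np
a=cv2.imread('pics/scene0.png')[150:350,170:370];b=cv2.imread('pics/side0.png')[130:330,170:370];w=cv2.imread('pics/wrist0.png')
top=np.hstack([cv2.resize(a,(400,300)),cv2.resize(b,(400,300))])
bot=np.hstack([cv2.resize(w,(400,300)),cv2.resize(w[215:350,170:305],(400,300))])
cv2.imwrite('pics/m0.png',np.vstack([top,bot]))
E
```

```text
(no output)
```

View pics/m0.png

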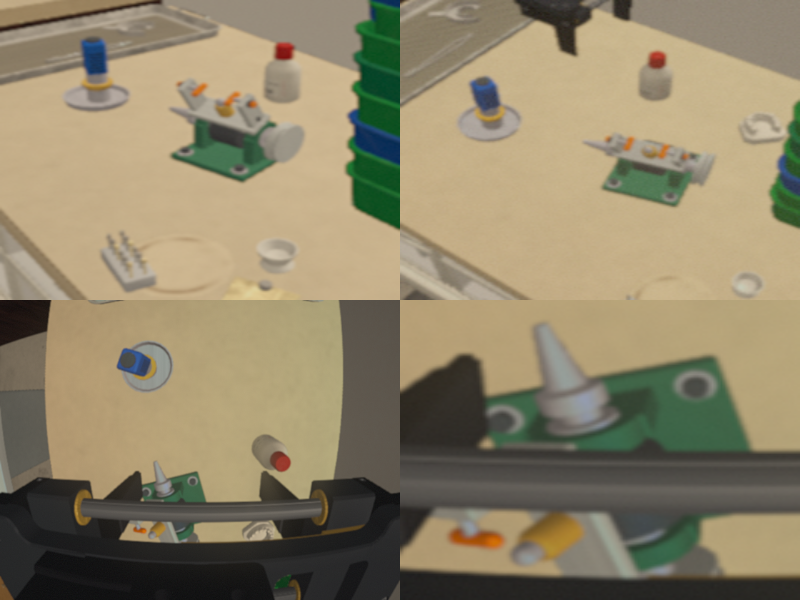

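```bash
python3 -m jog '[[[0,-0.08,-0.05],[0,0,50]],[[0,-0.08,-0.05],[0,0,50]],[[0,-0.08,-0.05],[0,0,50]],[[0,-0.08,-0.05],[0,0,50]],[[0,-0.08,-0.05],[0,0,50]],[[0,-0.08,-0.05],[0,0,50]],[[0,-0.08,-0.05],[0,0,50]],[[0,-0.08,-0.05],[0,0,50]]]'; python3 -m jog '[[[0.065,-0.055,-0.04],[0,0,40]],[[0.065,-0.055,-0.04],[0,0,40]],[[0.065,-0.055,-0.04],[0,0,40]],[[0.065,-0.055,-0.04],[0,0,40]],[[0.065,-0.055,-0.04],[0,0,40]],[[0.065,-0.055,-0.04],[0,0,40]],[[0.065,-0.055,-0.04],[0,0,40]],[[0.065,-0.055,-0.04],[0,0,40]]]'
python3 - <<'E'
from h import *
np.set_printoptions(precision=4,suppress=True)
st=manip.read_state(); print(st['eef_pos'],st['orientation'],st['qpos'])
s=manip.snapshot('wrist'); save(s,'w1'); print(s['hand_eye'],s['fx'],s['cx'],s['cy'])
for t in ['coupler','dish','spindle_block','nipple_seat']:
    print(t,[(np.round(x['position'],1),round(x['p'],2),onz(ray(s,x['position'],st),0.0)) for x in manip.mark_of(t,s)[:2]])
E
```

```text
time: 2.02
eef_pos: [0.545, 0.0, 0.2648]
orientation: [0.941, 0.339, 0.0, 0.0]
ft_force: [-0.4, 0.6, 0.6]
finger_gap: 0.0953
finger_force: 0.0
time: 2.68
eef_pos: [0.5594, 0.0839, 0.3046]
orientation: [1.0, 0.003, -0.0, 0.0]
ft_force: [-0.1, 0.1, 0.1]
finger_gap: 0.0953
finger_force: 0.0
[0.5594 0.0839 0.3046] [ 1.      0.0029 -0.      0.    ] [ 0.0322  0.3261  1.5804 -0.      1.2351  1.5972]
[[-0.     -0.9686 -0.2485  0.0697]
 [ 1.      0.0002 -0.0006  0.0011]
 [ 0.0007 -0.2485  0.9686 -0.1691]
 [ 0.      0.      0.      1.    ]] 325.19226210127806 281.061337851484 214.2781164362093
coupler [(array([258.4, 194.5]), 0.96, array([0.5377, 0.1167, 0.    ]))]
dish [(array([254. , 195.3]), 0.97, array([0.5365, 0.1233, 0.    ]))]
spindle_block [(array([418. , 170.4]), 0.75, array([ 0.5792, -0.1293,  0.    ]))]
nipple_seat [(array([438.1, 188.7]), 0.89, array([ 0.5514, -0.1683,  0.    ]))]
```

View pics/w1.png

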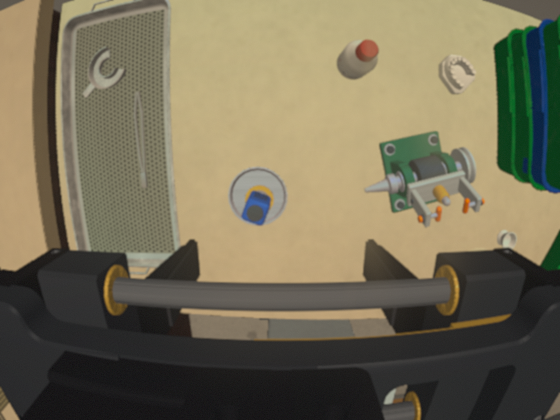

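```bash
python3 -m jog '[[[-0.11,0.2,0.07],[0,0,0]],[[-0.11,0.2,0.07],[0,0,0]],[[-0.11,0.2,0.07],[0,0,0]],[[-0.11,0.2,0.07],[0,0,0]],[[-0.11,0.2,0.07],[0,0,0]],[[-0.11,0.2,0.07],[0,0,0]],[[-0.11,0.2,0.07],[0,0,0]],[[-0.11,0.2,0.07],[0,0,0]]]'
python3 - <<'E'
from h import *
np.set_printoptions(precision=4,suppress=True)
st=manip.read_state(); print(st['eef_pos'],st['orientation'],st['qpos'])
s=manip.snapshot('wrist'); save(s,'w2')
for t in ['spindle_block','nipple_seat']:
    print(t,[(np.round(x['position'],1),round(x['p'],2),onz(ray(s,x['position'],st),0.0 if t[0]=='s' else .077)) for x in manip.mark_of(t,s)[:2]])
im=s['pixels'][:,:,::-1]; cv2.imwrite('pics/w2c.png',cv2.resize(im[60:260,150:417],(800,600),interpolation=cv2.INTER_CUBIC))
E
```

```text
time: 3.6
eef_pos: [0.449, -0.1171, 0.2346]
orientation: [1.0, -0.001, -0.0, -0.0]
ft_force: [1.3, 0.0, -0.2]
finger_gap: 0.0952
finger_force: 0.0
[ 0.449  -0.1171  0.2346] [ 1.     -0.001  -0.0001 -0.0001] [-0.3978  0.2384  1.9098  0.0001  0.9937  1.175 ]
spindle_block [(array([287.6,  83.8]), 0.89, array([ 0.5797, -0.1261,  0.    ]))]
nipple_seat [(array([290.6,  87.5]), 0.58, array([ 0.5643, -0.1276,  0.077 ]))]
```

View pics/w2c.png

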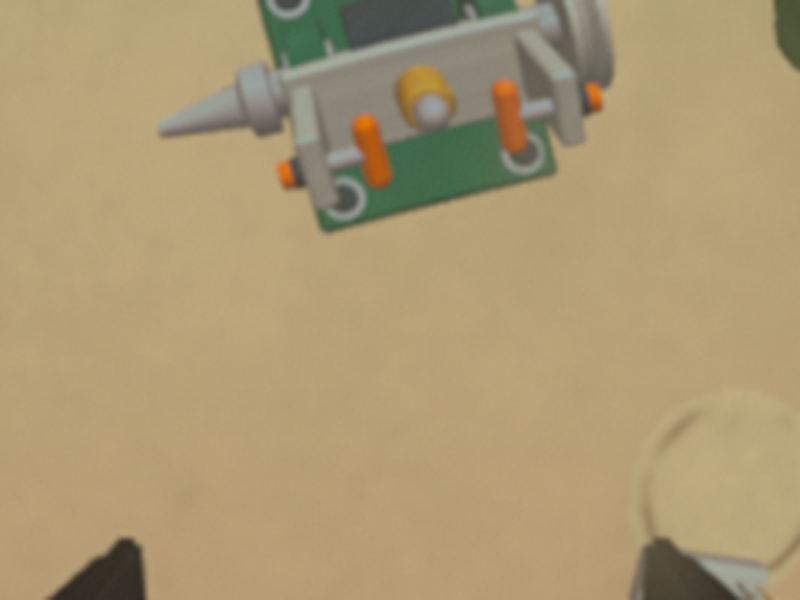

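```bash
cat > fit.py <<'E'
from h import *
from scipy.optimize import least_squares
def blk(p,v):  # p: x,y,yaw,phi,t ; v block coords
    return np.array([p[0],p[1],0])+Ro.from_euler('z',p[2]).apply(v)
def ax(p,h,y=0.): # point at h above seat on axis
    L=.036+h; return blk(p,[-L*np.sin(p[3]),y,.045+L*np.cos(p[3])])
def fit(obs,p0=(.578,-.122,.2,.45,.006)):
    # obs: (snap, state, fn(p)->X, pixel, sigma)
    def res(p):
        r=[(proj(s,f(p),st)-np.array(px))/sg for s,st,f,px,sg in obs]
        return np.r_[np.concatenate(r),(p[4]-.006)/.003,(p[3]-.43)/.3]
    o=least_squares(res,p0,loss='soft_l1'); C=np.sqrt(np.diag(np.linalg.inv(o.jac.T@o.jac)))
    return o.x,C,o.fun
E
cat > f1.py <<'E'
from fit import *
np.set_printoptions(precision=4,suppress=True)
w=manip.snapshot('wrist'); st=manip.read_state(); sc=manip.snapshot('scene'); sd=manip.snapshot('side')
z=lambda u,v:(150+u/2.996,60+v/3.)
obs=[(w,st,lambda p:blk(p,[-.055,.05,p[4]]),z(327,230),1),(w,st,lambda p:blk(p,[-.055,-.05,p[4]]),z(555,174),1),
(w,st,lambda p:ax(p,.0305),z(432,110),1),(w,st,lambda p:ax(p,.042),z(440,134),1)]
B=lambda p:blk(p,[0,0,0]); S=lambda p:ax(p,0)
for s,m in((w,st),(sc,None),(sd,None)):
    for t,f in(('spindle_block',B),('nipple_seat',S)):
        q=manip.mark_of(t,s)
        if q: obs.append((s,m,f,q[0]['position'],3)); print(t,q[0]['position'],q[0]['p'])
x,c,f=fit(obs); print(x,c); print(f.reshape(-1,2)); print('seat',ax(x,0),'tip42',ax(x,.042))
import pickle; pickle.dump(obs and x,open('p.pkl','wb'))
for s,n in((sc,'scene'),(sd,'side')):
    print(n,[np.round(proj(s,ax(x,h,y)),1) for h,y in((0,0),(.031,0),(.042,.02),(.042,-.02))])
a=sc['pixels'][195:275,245:325,::-1];b=sd['pixels'][205:285,255:335,::-1]
cv2.imwrite('pics/m2.png',np.hstack([cv2.resize(q,(400,400),interpolation=cv2.INTER_CUBIC) for q in(a,b)]))
E
python3 f1.py
```

```text
spindle_block [284.8, 86.1] 0.86
nipple_seat [288.6, 89.8] 0.9
nipple_seat [283.2, 221.1] 0.85
spindle_block [297.2, 244.0] 0.88
nipple_seat [295.5, 231.0] 0.78
[ 0.5804 -0.1209  0.2522  0.4706  0.0046] [0.001  0.0009 0.0194 0.0264 0.0033]
[[-2.5709  0.4292]
 [ 0.5952 -0.3011]
 [ 0.4867  2.2859]
 [-0.2403 -1.2766]
 [ 0.0998 -0.5549]
 [ 0.5011 -0.4039]
 [ 0.0988  1.0835]
 [-0.4618  0.034 ]
 [-0.2832 -0.1615]
 [-0.4647  0.1354]]
seat [ 0.5646 -0.125   0.0771] tip42 [ 0.5461 -0.1297  0.1145]
scene [array([283.5, 224.4]), array([279.3, 215.2]), array([270.1, 209.1]), array([285.5, 214.8])]
side [array([294.7, 230.5]), array([293. , 227.8]), array([284.2, 224.2]), array([300.6, 229.3])]
```

View pics/m2.png

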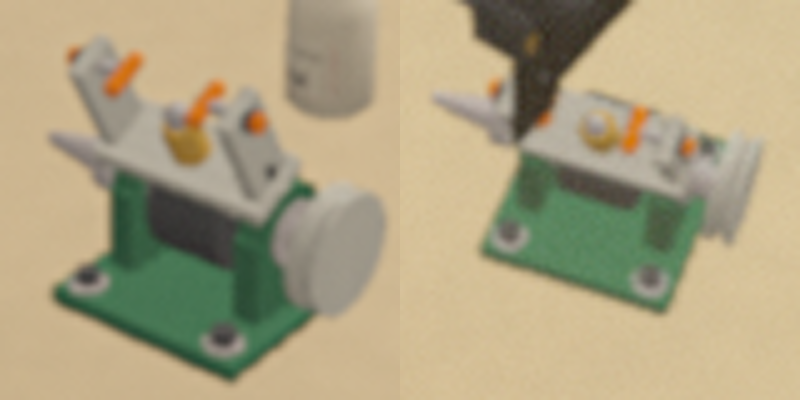

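```bash
sed -i 's/p0=(.578,-.122,.2,.45,.006)/p0=(.578,-.122,.2,.45,.006,.052)/' fit.py
cat > f2.py <<'E'
from fit import *
import pickle
np.set_printoptions(precision=4,suppress=True)
w=manip.snapshot('wrist'); st=manip.read_state(); sc=manip.snapshot('scene'); sd=manip.snapshot('side')
z=lambda u,v:(150+u/2.996,60+v/3.); zs=lambda u,v:(245+u/5,195+v/5); zd=lambda u,v:(255+(u-400)/5,205+v/5)
obs=[]
for s,m,g,sg,L in((w,st,z,1.5,[(327,231),(555,174),(432,110),(288,173),(594,97)]),
 (sc,None,zs,1,[(57,292),(233,377),(175,113),(75,55),(257,122)]),(sd,None,zd,1,[(483,252),(667,309),(598,128),(495,88),(688,147)])):
    F=[lambda p:blk(p,[-.055,.05,p[4]/2]),lambda p:blk(p,[-.055,-.05,p[4]/2]),lambda p:ax(p,.0305),lambda p:ax(p,.042,p[5]),lambda p:ax(p,.042,-p[5])]
    obs+=[(s,m,f,g(*q),sg) for f,q in zip(F,L)]
B=lambda p:blk(p,[0,0,0]); S=lambda p:ax(p,0)
for s,m,q in((w,st,[(286.5,85),(289.5,88.5)]),(sc,None,[(285,252),(282.2,221.5)]),(sd,None,[(296.6,244.5),(294.8,232.5)])):
    obs+=[(s,m,B,q[0],2.5),(s,m,S,q[1],2.5)]
x,c,f=fit(obs); print(x,c); print(f.reshape(-1,2).T)
n=ax(x,1)-ax(x,0); print('seat',ax(x,0),'tip42',ax(x,.042),'axis',n); pickle.dump(x,open('p.pkl','wb'))
E
python3 f2.py
```

```text
[ 0.5804 -0.1223  0.2606  0.4912  0.0065  0.0469] [0.001  0.0009 0.0136 0.0169 0.0025 0.0008]
[[-0.9495  0.9087  1.2484  0.4448  0.3679 -1.4081  0.095  -0.5017  0.2242
   0.1975 -1.5404 -0.1965 -1.1691 -0.3788 -0.2292 -0.3308  0.6468  1.3635
   0.6343 -0.1268  0.1237  0.171 ]
 [-0.2384 -0.9526  1.7702  0.037  -0.0335  0.5764  0.4073 -1.4354  0.3074
   0.2213 -0.8446  0.1441 -1.9428 -0.7239 -0.7395 -0.5233 -0.052   0.0181
   1.356  -0.0588 -0.565   0.204 ]]
seat [ 0.564  -0.1267  0.0767] tip42 [ 0.5449 -0.1318  0.1138] axis [-0.4558 -0.1215  0.8818]
```

```bash
python3 -m jog '[[[0.02,-0.234,-0.015],[0,0,0]],[[0.02,-0.234,-0.015],[0,0,0]],[[0.02,-0.234,-0.015],[0,0,0]],[[0.02,-0.234,-0.015],[0,0,0]],[[0.02,-0.234,-0.015],[0,0,0]],[[0.02,-0.234,-0.015],[0,0,0]],[[0.02,-0.234,-0.015],[0,0,0]],[[0.02,-0.234,-0.015],[0,0,0]]]' 1
cat > c1.py <<'E'
from h import *
np.set_printoptions(precision=4,suppress=True)
st=manip.read_state(); s=manip.snapshot('wrist'); print(st['eef_pos'],st['orientation'],st['qpos'])
for t in ['coupler','dish']:
    print(t,[(np.round(x['position'],1),round(x['p'],2),onz(ray(s,x['position'],st),0.004)) for x in manip.mark_of(t,s)[:2]])
sc=manip.snapshot('scene'); sd=manip.snapshot('side')
for t in ['coupler','dish']:
    rs=[ray(q,manip.mark_of(t,q)[0]['position'],st) for q in(s,sc,sd) if manip.mark_of(t,q)]
    print(t,tri(rs))
m=manip.silhouettes('coupler',s)
if m: 
    print(m[0]['rect'],m[0]['p'])
hsv=cv2.cvtColor(s['pixels'],cv2.COLOR_RGB2HSV); b=((hsv[...,0]>100)&(hsv[...,0]<130)&(hsv[...,1]>90)).astype(np.uint8)
b[:, :150]=0
n,l,stt,cc=cv2.connectedComponentsWithStats(b); k=1+np.argmax(stt[1:,4]); print(stt[k],cc[k])
x,y=[int(v) for v in cc[k]]; x0=max(0,x-60);y0=max(0,y-60)
cv2.imwrite('pics/c1.png',cv2.resize(s['pixels'][y0:y0+120,x0:x0+120,::-1],(600,600),interpolation=cv2.INTER_CUBIC)); print(x0,y0)
for z in (.004,.056,.112,.117): print(z,proj(s,[.537,.117,z],st))
E
python3 c1.py
```

```text
time: 5.02
eef_pos: [0.4693, 0.119, 0.2495]
orientation: [1.0, 0.001, -0.0, 0.0]
ft_force: [-0.2, -0.2, -0.4]
finger_gap: 0.0949
finger_force: 0.0
[0.4693 0.119  0.2495] [ 1.      0.0014 -0.      0.    ] [ 0.1119  0.2512  1.8457 -0.0001  1.0447  1.6799]
coupler [(array([283.4, 134.1]), 0.74, array([0.5371, 0.1154, 0.004 ]))]
dish [(array([281., 133.]), 0.69, array([0.5385, 0.1185, 0.004 ]))]
coupler (array([ 0.5403,  0.1127, -0.0029]), [np.float64(0.004169857521062736), np.float64(0.00416985752106267)])
dish (array([ 0.5403,  0.1154, -0.0016]), [np.float64(0.0035128014984882223), np.float64(0.0022708592974207092), np.float64(0.004337495605102685)])
[267.4, 116.0, 302.1, 154.0] 0.77
[270 117  34  33 407] [286.2703 132.9853]
226 72
0.004 [282.1559 134.1967]
0.056 [282.2865 134.4267]
0.112 [282.4768 134.7615]
0.117 [282.4972 134.7975]
```

View pics/c1.png

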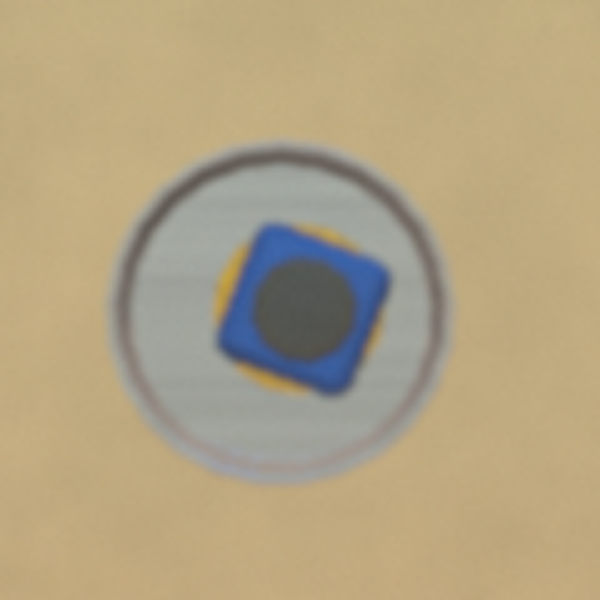

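```bash
python3 -m jog '[[[0.0687,0.006,0],[0,0,19]],[[0.0687,0.006,0],[0,0,19]],[[0.0687,0.006,0],[0,0,19]],[[0.0687,0.006,0.06],[0,0,19]],[[0.0687,0.006,0.1],[0,0,19]],[[0.0687,0.006,0.1],[0,0,19]],[[0.0687,0.006,0.1],[0,0,19]]]' 1
python3 - <<'E'
from h import *
st=manip.read_state(); s=manip.snapshot('wrist'); save(s,'c2')
for z in(.108,.117):print(proj(s,[.538,.113,z],st))
c=proj(s,[.538,.113,.11],st).astype(int)
print(c);im=s['pixels'][:,:,::-1].copy(); cv2.circle(im,tuple(int(v) for v in c),2,(0,0,255),-1)
cv2.imwrite('pics/c2c.png',cv2.resize(im[100:400,80:480],(800,600)))
E
```

```text
time: 6.45
eef_pos: [0.5364, 0.1117, 0.1459]
orientation: [0.986, -0.165, -0.003, 0.001]
ft_force: [0.5, 0.3, 0.2]
finger_gap: 0.0951
finger_force: 0.0
[277.10562454 236.75967827]
[276.97285146 241.23846604]
[277 237]
```

View pics/c2c.png

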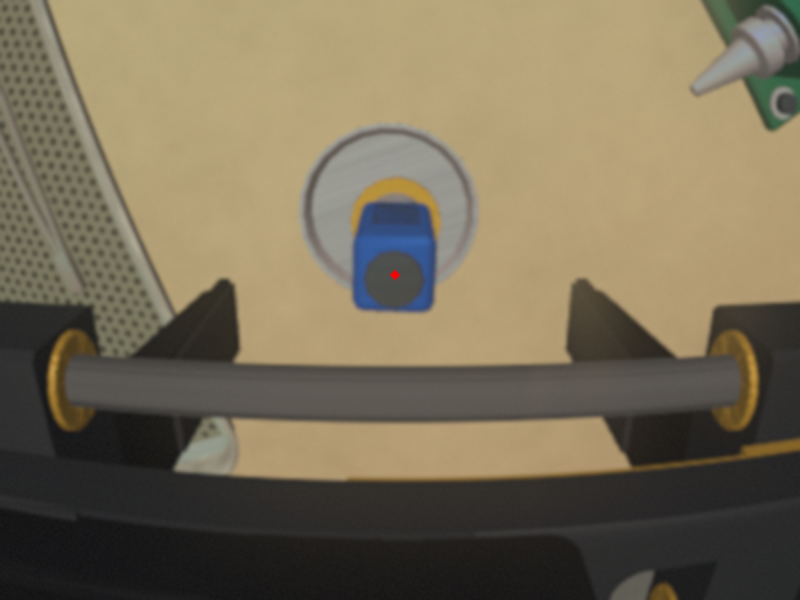

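```bash
python3 -m jog '[[[0.001,-0.001,0.04],[0,0,0]],[[0.001,-0.001,0.076],[0,0,0]],[[0.001,-0.001,0.076],[0,0,0]],[[0.001,-0.001,0.076],[0,0,0]]]'; python3 -m jog '[[[0,0,0],[0,0,0]],[[0,0,0],[0,0,0]],[[0,0,0],[0,0,0]],[[0,0,0],[0,0,0]],[[0,0,0],[0,0,0]],[[0,0,0],[0,0,0]],[[0,0,0],[0,0,0]],[[0,0,0],[0,0,0]]]' -1 55; python3 - <<'E'
from cell import manip
s=manip.read_state();print(s['eef_pos'],s['orientation'],s['finger_gap'],s['finger_force'])
E
```

```text
time: 6.83
eef_pos: [0.5397, 0.1126, 0.0745]
orientation: [0.986, -0.165, -0.0, 0.0]
ft_force: [-0.6, 0.5, 0.5]
finger_gap: 0.0949
finger_force: 0.0
time: 7.5
eef_pos: [0.5395, 0.1126, 0.0737]
orientation: [0.986, -0.165, 0.0, -0.0]
ft_force: [-0.6, -0.1, -0.2]
finger_gap: 0.0469
finger_force: 0.0
[0.53946235 0.11256282 0.07371758] [ 9.86287223e-01 -1.65037907e-01  5.99189643e-05 -3.31196091e-06] 0.046915428073550994 0.0
```

```bash
python3 -m jog '[[[0,0,0],[0,0,0]],[[0,0,0],[0,0,0]],[[0,0,0],[0,0,0]],[[0,0,0],[0,0,0]],[[0,0,0],[0,0,0]],[[0,0,0],[0,0,0]]]' -1 55; python3 -m jog '[[[0,0,-0.04],[0,0,0]],[[0,0,-0.08],[0,0,0]],[[0,0,-0.12],[0,0,0]],[[0,0,-0.13],[0,0,0]],[[0,0,-0.13],[0,0,0]],[[0,0,-0.13],[0,0,0]]]'
```

```text
time: 8.0
eef_pos: [0.5395, 0.1125, 0.0736]
orientation: [0.986, -0.165, 0.0, 0.0]
ft_force: [0.5, -0.8, -1.4]
finger_gap: 0.0279
finger_force: 55.0
time: 8.5
eef_pos: [0.539, 0.1125, 0.2031]
orientation: [0.986, -0.165, -0.0, 0.0]
ft_force: [0.2, 0.1, -2.5]
finger_gap: 0.0276
finger_force: 55.0
```

```bash
cat > go.py <<'E'
from fit import *
import pickle,sys
np.set_printoptions(precision=4,suppress=True)
def rel(h,twist=None,x=None,M=.0697,off=(0,0)):
    x=pickle.load(open('p.pkl','rb')) if x is None else x
    n=ax(x,1)-ax(x,0); st=manip.read_state(); R=Ro.from_quat(st['orientation']); Rm=R.as_matrix()
    if twist is None:
        z0=Rm[:,2]; v=np.cross(z0,-n); a=np.arctan2(np.linalg.norm(v),z0@-n); T=Ro.from_rotvec(v/np.linalg.norm(v)*a if a>1e-6 else v)*R
    else:
        yb=Ro.from_euler('z',x[2]).apply([0,1,0]); T=Ro.from_matrix(np.c_[np.cross(-yb,-n),-yb,-n])*Ro.from_euler('z',twist,degrees=True)
    p=ax(x,0)+n*(h+M)+T.as_matrix()@np.r_[off,0]
    return Rm.T@(p-st['eef_pos']),(R.inv()*T).as_rotvec(degrees=True),p
if __name__=='__main__':
    print(manip.read_state()['qpos'])
    for tw in(None,0,15,30): print(tw,*rel(float(sys.argv[1])/1e3,tw))
E
python3 go.py 90
```

```text
[ 0.0859  0.3983  1.7566 -0.      0.9867  1.9883]
None [ 0.0391  0.2601 -0.0145] [15.7122 23.3581  0.    ] [ 0.4913 -0.1461  0.2176]
0 [ 0.0391  0.2601 -0.0145] [  8.3326  27.317  -33.2342] [ 0.4913 -0.1461  0.2176]
15 [ 0.0391  0.2601 -0.0145] [ 11.71    25.7386 -18.5438] [ 0.4913 -0.1461  0.2176]
30 [ 0.0391  0.2601 -0.0145] [14.9054 23.8874 -3.8481] [ 0.4913 -0.1461  0.2176]
```

```bash
python3 -m jog '[[[0,0.03,-0.04],[0,0,0]],[[0.0391,0.2601,-0.05],[8.3,27.3,-33.2]],[[0.0391,0.2601,-0.05],[8.3,27.3,-33.2]],[[0.0391,0.2601,-0.05],[8.3,27.3,-33.2]],[[0.0391,0.2601,-0.05],[8.3,27.3,-33.2]],[[0.0391,0.2601,-0.0145],[8.3,27.3,-33.2]],[[0.0391,0.2601,-0.0145],[8.3,27.3,-33.2]],[[0.0391,0.2601,-0.0145],[8.3,27.3,-33.2]]]'
cat > v.py <<'E'
from go import *
x=pickle.load(open('p.pkl','rb')); st=manip.read_state(); s=manip.snapshot('wrist'); print(st['eef_pos'],st['qpos'],rel(.09,0))
Rm=Ro.from_quat(st['orientation']).as_matrix()
pr=lambda X:np.round(proj(s,X,st),1)
for h,y in((0,0),(.031,0),(.042,x[5]),(.042,-x[5])): print('nip',h,y,pr(ax(x,h,y)))
for y in(.05,-.05): print('plate',pr(blk(x,[-.055,y,.006])),pr(blk(x,[.055,y,.006])))
c=[pr(st['eef_pos']+Rm@np.r_[.02*np.cos(a),.02*np.sin(a),.0697-.031]) for a in np.linspace(0,2*np.pi,24,endpoint=False)]
im=s['pixels'][:,:,::-1].copy()
import sys; n=sys.argv[1]; cv2.imwrite(f'pics/{n}.png',im)
big=cv2.resize(im[60:300,120:440],(800,600),interpolation=cv2.INTER_CUBIC)
for q in c: cv2.circle(big,tuple(int(v) for v in (q-[120,60])*2.5),1,(0,0,255),-1)
for h,y in((0,0),(.042,x[5]),(.042,-x[5])): cv2.circle(big,tuple(int(v) for v in (pr(ax(x,h,y))-[120,60])*2.5),2,(255,0,255),-1)
cv2.imwrite(f'pics/{n}c.png',big)
E
python3 v.py v1
```

```text
time: 9.17
eef_pos: [0.4987, -0.1029, 0.2265]
orientation: [0.979, 0.066, 0.187, -0.034]
ft_force: [1.0, 0.2, -1.2]
finger_gap: 0.0277
finger_force: 55.0
[ 0.4987 -0.1029  0.2265] [-0.4666  0.21    2.0408  0.423   0.6384  0.66  ] (array([-0.0142,  0.0401,  0.0008]), array([ 0.6025,  6.1121, -6.6204]), array([ 0.4913, -0.1461,  0.2176]))
nip 0 0 [317.8 198.3]
nip 0.031 0 [321.8 208.2]
nip 0.042 0.04686106909323093 [272.8 218.5]
nip 0.042 -0.04686106909323093 [372.5 206.1]
plate [277.9 243.4] [268.  158.6]
plate [357.  233.3] [344.  149.8]
```

View pics/v1c.png

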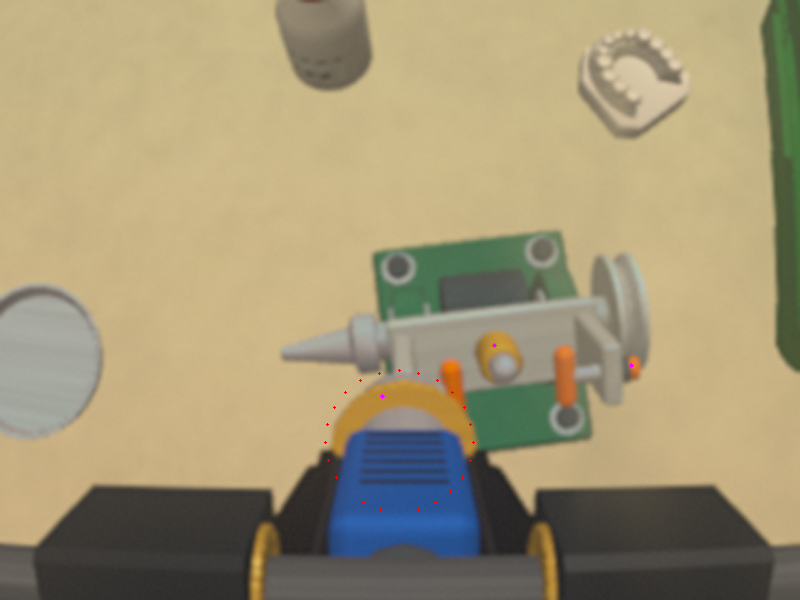

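```bash
cat > f3.py <<'E'
from fit import *
import pickle
np.set_printoptions(precision=4,suppress=True)
sc=manip.snapshot('scene'); sd=manip.snapshot('side'); wv=manip.snapshot('wrist')
w2=dict(eef_pos=np.array([.449,-.1171,.2346]),orientation=[1,-.001,-.0001,-.0001])
v1=dict(eef_pos=np.array([.4987,-.1029,.2265]),orientation=np.array([.979,.066,.187,-.034])/np.linalg.norm([.979,.066,.187,-.034]))
c1=dict(eef_pos=np.array([.4693,.119,.2495]),orientation=[1,.0014,0,0])
z=lambda u,v:(150+u/2.996,60+v/3.); zs=lambda u,v:(245+u/5,195+v/5); zd=lambda u,v:(255+(u-400)/5,205+v/5); zv=lambda u,v:(120+u/2.5,60+v/2.5)
# p: x,y,yaw,phi,t,Y, cam dx,dy,dz, coupler offset x,y (tool)
mL=lambda p:blk(p,[-.055,.05,p[4]/2]); mR=lambda p:blk(p,[-.055,-.05,p[4]/2])
tL=lambda p:blk(p,[-.055,.05,p[4]]); tR=lambda p:blk(p,[-.055,-.05,p[4]])
fL=lambda p:blk(p,[.055,.05,p[4]]); fR=lambda p:blk(p,[.055,-.05,p[4]])
tip=lambda p:ax(p,.0305); kL=lambda p:ax(p,.042,p[5]); kR=lambda p:ax(p,.042,-p[5])
S=lambda p:ax(p,0);B=lambda p:blk(p,[0,0,0])
O=[(wv,w2,f,z(*q),1) for f,q in((tL,(327,231)),(tR,(555,174)),(tip,(432,110)),(kL,(288,173)),(kR,(594,97)))]
O+=[(wv,v1,f,zv(*q),1) for f,q in((tR,(590,437)),(fR,(560,233)),(fL,(375,253)),(tip,(503,366)),(kR,(634,368)))]
for s,g,L in((sc,zs,[(57,292),(233,377),(175,113),(75,55),(257,122)]),(sd,zd,[(483,252),(667,309),(598,128),(495,88),(688,147)])):
    O+=[(s,None,f,g(*q),1) for f,q in zip((mL,mR,tip,kL,kR),L)]
for s,m,q in((wv,w2,[(286.5,85),(289.5,88.5)]),(sc,None,[(285,252),(282.2,221.5)]),(sd,None,[(296.6,244.5),(294.8,232.5)])):
    O+=[(s,m,B,q[0],2.5),(s,m,S,q[1],2.5)]
def shift(st,p):
    return dict(st,eef_pos=st['eef_pos']+Ro.from_quat(st['orientation']).apply(p[6:9]))
# side/scene cam offsets p[11:14],p[14:17] (world)
def pj(s,st,X,p):
    if st is not None: return proj(s,X,shift(st,p))
    return proj(s,X-(p[11:14] if s is sc else p[14:17]))
Rv=Ro.from_quat(v1['orientation'])
def fl(p,zc,a): return v1['eef_pos']+Rv.apply([p[9]+.02*np.cos(a),p[10]+.02*np.sin(a),.0697-zc])
def res(p):
    r=[(pj(s,st,f(p),p)-np.array(q))/sg for s,st,f,q,sg in O]
    e=np.array([pj(wv,v1,fl(p,.035,a),p) for a in np.linspace(-np.pi,np.pi,121)])
    l,rr,t=zv(333,440)[0],zv(475,440)[0],zv(404,381)[1]
    r.append(np.array([e[:,0].min()-l,e[:,0].max()-rr])); r.append(np.array([e[:,1].min()-t,0]))
    return np.r_[np.concatenate(r),(p[4]-.006)/.003,(p[3]-.43)/.3,p[6:9]/.0015,p[9]/.002,p[10]/.0007,p[11:17]/.0015]
o=least_squares(res,np.r_[.58,-.122,.26,.49,.006,.047,np.zeros(11)],loss='soft_l1')
C=np.sqrt(np.diag(np.linalg.inv(o.jac.T@o.jac))); p=o.x
for a,b in zip(['x','y','yaw','phi','t','Y','cx','cy','cz','ox','oy'],zip(p,C)): print(a,np.round(b,4))
print(np.round(o.fun[:2*len(O)+4].reshape(-1,2).T,1))
print('seat',ax(p,0),'tip42',ax(p,.042)); pickle.dump(p[:6],open('p.pkl','wb'))
E
python3 f3.py
```

```text
x [0.5799 0.0013]
y [-0.1229  0.0009]
yaw [0.2538 0.0075]
phi [0.4785 0.0116]
t [0.0025 0.003 ]
Y [0.0471 0.0006]
cx [0.0011 0.0012]
cy [-0.0005  0.0008]
cz [-0.0014  0.0017]
ox [-0.001   0.0013]
oy [0.0003 0.0007]
[[-1.9  0.5  0.9 -0.5 -0.3  0.7  0.5 -0.7  1.1 -0.4 -1.4 -0.2 -0.4  0.4
   0.4 -1.2  0.  -0.7  0.   0.4 -0.5  0.4  1.4  0.7  0.   0.3 -2.3 -0.1]
 [ 0.  -0.6  2.7 -0.2  0.  -0.1 -1.2 -1.   2.3 -0.3  1.2  1.2 -1.9 -0.2
  -0.2  0.1  1.3 -1.6 -0.6 -0.3 -0.3  0.1 -0.   1.3  0.2 -0.4  0.7  0. ]]
seat [ 0.5638 -0.127   0.077 ] tip42 [ 0.5451 -0.1319  0.1142]
```

```bash
python3 - <<'E'
from go import *
print(*rel(.055,0,off=(.001,0)))
E
```

```text
[-0.0096  0.0417  0.0362] [ 0.4812  5.5782 -7.0981] [ 0.5091 -0.1412  0.1881]
```

```bash
python3 -m jog '[[[-0.0096,0.0417,0],[0.5,5.6,-7.1]],[[-0.0096,0.0417,0],[0.5,5.6,-7.1]],[[-0.0096,0.0417,0.02],[0.5,5.6,-7.1]],[[-0.0096,0.0417,0.036],[0.5,5.6,-7.1]],[[-0.0096,0.0417,0.036],[0.5,5.6,-7.1]],[[-0.0096,0.0417,0.036],[0.5,5.6,-7.1]]]'; python3 v.py v2; python3 - <<'E'
from go import *
print(*rel(.055,0,off=(.001,0)))
E
```

```text
time: 9.87
eef_pos: [0.5101, -0.1398, 0.1894]
orientation: [0.963, 0.125, 0.236, -0.031]
ft_force: [0.8, 0.1, -1.0]
finger_gap: 0.0277
finger_force: 55.0
[ 0.5101 -0.1398  0.1894] [-0.5721  0.2917  2.0923  0.7271  0.5385  0.1484] (array([-0.0031,  0.0008, -0.0339]), array([-0.0578, -0.1571,  0.2595]), array([ 0.4926, -0.1455,  0.2187]))
nip 0 0 [281.6 210.6]
nip 0.031 0 [281.5 219.3]
nip 0.042 0.04714261701782706 [223.7 222.5]
nip 0.042 -0.04714261701782706 [339.3 223. ]
plate [237.2 258.4] [240.4 167. ]
plate [325.6 258.7] [323.1 167.3]
[-0.0022  0.0008  0.0011] [-0.0578 -0.1571  0.2595] [ 0.5091 -0.1412  0.1881]
```

View pics/v2c.png

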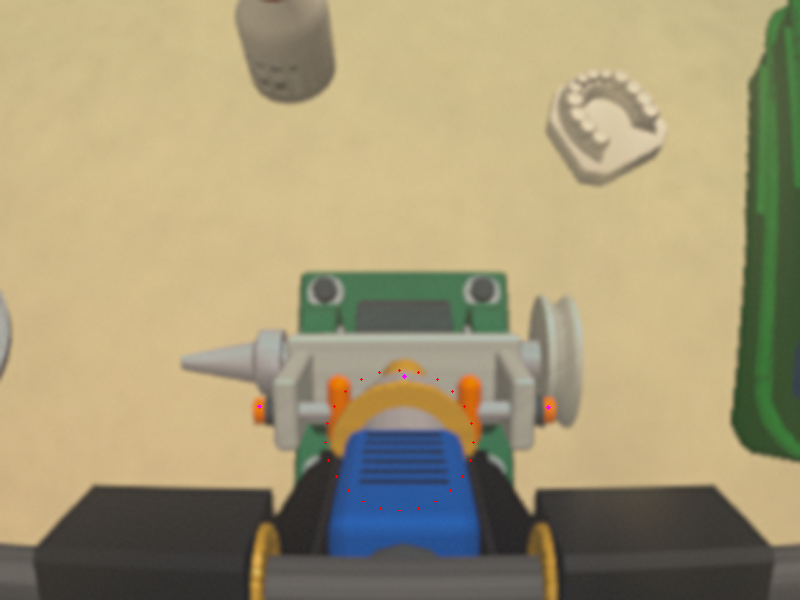

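```bash
python3 -m jog '[[[-0.002,0.001,0],[0,-0.1,0.2]],[[-0.002,0.001,0.012],[0,-0.1,0.2]],[[-0.002,0.001,0.022],[0,-0.1,0.2]],[[-0.002,0.001,0.03],[0,-0.1,0.2]],[[-0.002,0.001,0.03],[0,-0.1,0.2]],[[-0.002,0.001,0.03],[0,-0.1,0.2]]]'; cat > r.py <<'E'
from go import *
s=manip.read_state(); Rm=Ro.from_quat(s['orientation']).as_matrix(); print('Ftool',Rm.T@np.array(s['ft_force']),'Tq',Rm.T@np.array(s['ft_torque']))
x=pickle.load(open('p.pkl','rb')); n=ax(x,1)-ax(x,0)
print('h',(np.array(s['eef_pos'])-ax(x,0))@n-.0697,rel(0,0,off=(.001,0))[:2],s['time'],s['finger_gap'])
E
python3 r.py
```

```text
time: 10.42
eef_pos: [0.5222, -0.1387, 0.1629]
orientation: [0.963, 0.124, 0.236, -0.03]
ft_force: [0.6, -1.4, -0.9]
finger_gap: 0.028
finger_force: 55.0
Ftool [-0.1895  1.5237  0.887 ] Tq [ 0.014  -0.4139  0.059 ]
h 0.0265032606316688 (array([-0.0003, -0.0008,  0.0265]), array([ 0.009 , -0.1165,  0.0759])) 10.4167 0.028030883629945876
```

Clear so far; over the nipple and up to the catches.

```bash
python3 -m jog '[[[0,-0.0005,0.004],[0,0,0]],[[0,-0.0005,0.008],[0,0,0]],[[0,-0.0005,0.011],[0,0,0]],[[0,-0.0005,0.011],[0,0,0]],[[0,-0.0005,0.011],[0,0,0]]]';python3 r.py
```

```text
time: 10.83
eef_pos: [0.5267, -0.1365, 0.1529]
orientation: [0.963, 0.124, 0.236, -0.03]
ft_force: [-0.8, 5.1, 0.5]
finger_gap: 0.028
finger_force: 55.0
Ftool [ 0.7226 -5.1134 -0.1798] Tq [ 1.1009 -0.2026  0.1022]
h 0.015352257974511632 (array([-0.    ,  0.0002,  0.0154]), array([-0.0587, -0.1182,  0.0619])) 10.8333 0.027970521421917353
```

```bash
python3 -m jog '[[[0,-0.001,0],[0,0,0]],[[0,-0.001,0],[0,0,0]],[[0,-0.001,0],[0,0,0]]]';python3 r.py
```

```text
time: 11.08
eef_pos: [0.5267, -0.1362, 0.153]
orientation: [0.963, 0.123, 0.236, -0.03]
ft_force: [-1.6, 1.6, 1.1]
finger_gap: 0.0278
finger_force: 55.0
Ftool [-0.5368 -2.0005 -1.5225] Tq [ 0.5642 -0.3925  0.0706]
h 0.015433241340806647 (array([-0.0001,  0.0004,  0.0154]), array([ 0.0438, -0.1288,  0.0633])) 11.0833 0.02777360754921181
```

```bash
python3 -m jog '[[[0,-0.0005,0.002],[0,0,0]],[[0,-0.0005,0.004],[0,0,0]],[[0,-0.0005,0.005],[0,0,0]],[[0,-0.0005,0.005],[0,0,0]]]';python3 r.py
```

```text
time: 11.42
eef_pos: [0.5292, -0.1357, 0.1484]
orientation: [0.963, 0.123, 0.236, -0.029]
ft_force: [4.2, -0.1, -4.9]
finger_gap: 0.0277
finger_force: 55.0
Ftool [1.2762 1.126  6.218 ] Tq [-0.2773 -0.1455  0.1022]
h 0.010138333062153643 (array([-0.0002,  0.0003,  0.0101]), array([ 0.1018, -0.1291,  0.0539])) 11.4167 0.02766504075083249
```

```bash
python3 -m jog '[[[0,0,0],[0,0,0]],[[0,0,0],[0,0,0]],[[0,0,0],[0,0,0]]]';python3 r.py;  python3 -m jog '[[[0,0,0.0015],[0,0,0]],[[0,0,0.003],[0,0,0]],[[0,0,0.003],[0,0,0]],[[0,0,0.003],[0,0,0]]]';python3 r.py
```

```text
time: 11.67
eef_pos: [0.529, -0.1351, 0.1483]
orientation: [0.963, 0.123, 0.236, -0.03]
ft_force: [6.0, 1.4, -7.0]
finger_gap: 0.0277
finger_force: 55.0
Ftool [2.2651 0.1712 9.0775] Tq [-0.1068  0.1129  0.0171]
h 0.010136533552021806 (array([-0.0001,  0.0009,  0.0101]), array([ 0.0141, -0.1143,  0.0633])) 11.6667 0.027722563727203817
time: 12.0
eef_pos: [0.5303, -0.1349, 0.1453]
orientation: [0.963, 0.123, 0.236, -0.03]
ft_force: [9.6, -0.4, -12.9]
finger_gap: 0.0276
finger_force: 55.0
Ftool [ 2.1795  2.7811 15.6469] Tq [-0.5484  0.0291  0.0144]
h 0.0067917828004988995 (array([0.0001, 0.0008, 0.0068]), array([ 0.0298, -0.0898,  0.0486])) 12.0 0.027649072852046097
```

```bash
cat > k.py <<'E'
from go import *
import sys
x=pickle.load(open('p.pkl','rb')); st=manip.read_state(); s=manip.snapshot('wrist'); save(s,sys.argv[1])
hsv=cv2.cvtColor(s['pixels'],cv2.COLOR_RGB2HSV); b=((hsv[...,0]>3)&(hsv[...,0]<16)&(hsv[...,1]>170)&(hsv[...,2]>120)).astype(np.uint8)
n,l,t,c=cv2.connectedComponentsWithStats(b)
for i in range(1,n):
    if t[i,4]>5: print(t[i],np.round(c[i],1))
for y in(.0471,.0501): print(y,proj(s,ax(x,.042,y),st),proj(s,ax(x,.042,-y),st))
E
python3 k.py k1; python3 - <<'E'
import cv2
im=cv2.imread('pics/k1.png'); cv2.imwrite('pics/k1c.png',cv2.resize(im[150:290,190:376],(797,600),interpolation=cv2.INTER_CUBIC))
E
```

```text
[209  22   4   5   6] [210.3  24.3]
[208  25  22   9  50] [218.8  30.1]
[307 225  11  18 146] [311.8 233.5]
[243 226  11  20 148] [247.8 234.4]
[207 236   6  12  46] [209.5 241.9]
[350 236   4  11  39] [351.3 240.7]
0.0471 [210.7842 239.8552] [350.8798 239.9361]
0.0501 [206.473  239.8014] [355.1931 239.8873]
```

View pics/k1c.png

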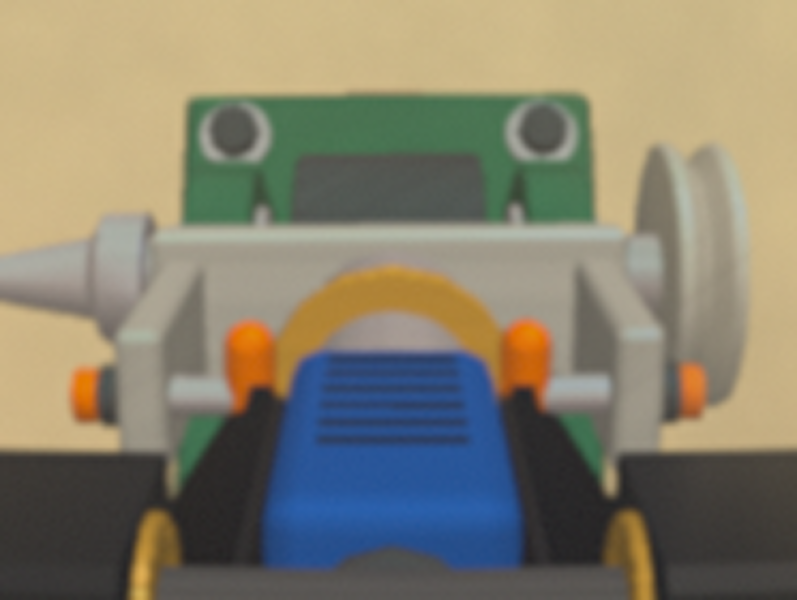

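```bash
for i in 1; do python3 -m jog '[[[0,0,0.001],[0,0,0]],[[0,0,0.002],[0,0,0]],[[0,0,0.002],[0,0,0]]]' >/dev/null;python3 r.py; python3 -m jog '[[[0,0,0.001],[0,0,0]],[[0,0,0.002],[0,0,0]],[[0,0,0.002],[0,0,0]]]'>/dev/null;python3 r.py; done; python3 k.py k2
```

```text
Ftool [ 1.2085  2.1892 14.6747] Tq [-0.3452  0.0665  0.0167]
h 0.005016093470908409 (array([0.   , 0.001, 0.005]), array([ 0.011 , -0.1048,  0.053 ])) 12.3 0.0278148703323007
Ftool [-0.801  -0.7711 -5.8536] Tq [ 0.014  -0.5963  0.0059]
h 0.0035361174801518958 (array([-0.0001,  0.0011,  0.0035]), array([ 0.0265, -0.131 ,  0.074 ])) 12.55 0.028304047538286258
[208  21   5   7   7] [209.6  24. ]
[209  24  21   9  37] [219.9  29.5]
[244 227  11  19 134] [248.7 234.9]
[307 227  12  18 137] [313.  234.7]
[351 237   5  11  46] [352.6 242.1]
[207 238   5  12  43] [209.2 244. ]
0.0471 [210.2167 241.6018] [352.271  241.7356]
0.0501 [205.8467 241.5412] [356.6378 241.6833]
```

```bash
python3 -m jog '[[[0,0,0.001],[0,0,0]],[[0,0,0.002],[0,0,0]],[[0,0,0.002],[0,0,0]]]' >/dev/null;python3 r.py; python3 -m jog '[[[0,0,0.001],[0,0,0]],[[0,0,0.002],[0,0,0]],[[0,0,0.002],[0,0,0]]]'>/dev/null;python3 r.py; python3 k.py k3
```

```text
Ftool [-1.1272  0.0089 -7.442 ] Tq [ 0.1166 -0.681   0.0203]
h 0.001388267367002552 (array([-0.0001,  0.0011,  0.0014]), array([ 0.0221, -0.1265,  0.0631])) 12.85 0.028170810305900695
Ftool [ -3.4289  -1.4506 -27.4468] Tq [ 0.6089 -1.5331  0.0837]
h 0.0004376270862404691 (array([-0.0002,  0.0011,  0.0004]), array([ 0.0531, -0.181 ,  0.1058])) 13.1 0.027879211938294325
[216  18   7   1   7] [219.  18.]
[208  25  21   8  46] [219.   28.6]
[243 229  12  17 126] [248.3 236.1]
[308 228  11  18 125] [313.3 235.9]
[352 239   5  12  47] [353.6 244.2]
[206 240   5  12  45] [208.2 245.8]
0.0471 [209.2721 243.3954] [353.2264 243.5832]
0.0501 [204.8465 243.3278] [357.6461 243.5272]
```

```bash
python3 -m jog '[[[0.0001,0.0003,0.0003],[0.4,-0.5,0]],[[0.0001,0.0003,0.0003],[0.4,-0.5,0]],[[0.0001,0.0003,0.0003],[0.4,-0.5,0]],[[0.0001,0.0003,0.0003],[0.4,-0.5,0]]]'>/dev/null;python3 r.py; python3 -m jog '[[[0,0,0],[0,0,0]],[[0,0,0],[0,0,0]],[[0,0,0],[0,0,0]]]'>/dev/null;python3 r.py
```

```text
Ftool [ -3.0061  -2.589  -29.4508] Tq [ 0.5883 -1.1532  0.0459]
h 0.00035499286217827164 (array([-0.0007,  0.0006,  0.0004]), array([-0.3255,  0.2829,  0.1018])) 13.4833 0.027634606913193704
Ftool [ -3.0923  -2.644  -28.9947] Tq [ 0.6394 -1.1178  0.065 ]
h 0.0003581198173937816 (array([-0.0007,  0.0007,  0.0004]), array([-0.3286,  0.283 ,  0.1012])) 13.7333 0.027635967955383752
```

```bash
python3 - <<'E'
from h import *
w=manip.snapshot('wrist')['pixels'];a=manip.snapshot('scene')['pixels']; 
cv2.imwrite('pics/fin.png',np.hstack([cv2.resize(w[180:280,230:330],(400,400),interpolation=cv2.INTER_CUBIC),cv2.resize(a[180:260,240:320],(400,400),interpolation=cv2.INTER_CUBIC)])[:,:,::-1])
E
```

```text
(no output)
```

View pics/fin.png

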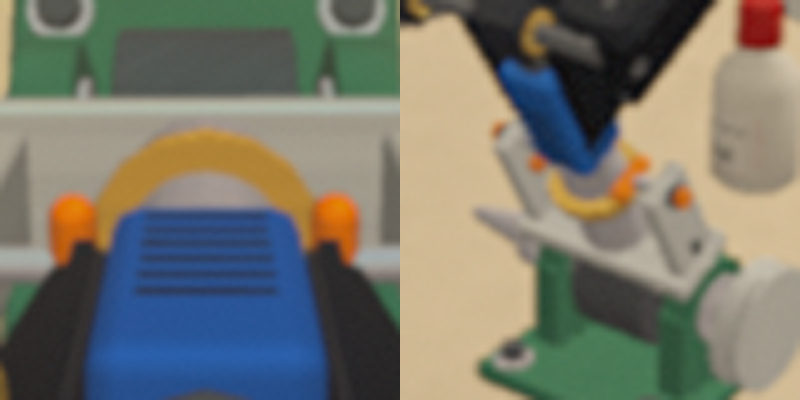

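```bash
python3 r.py; python3 -c "
from cell import manip
print(manip.sign_off())"
```

```text
Ftool [ -3.9879  -3.0508 -29.1144] Tq [ 0.6351 -1.1677  0.0345]
h 0.0003724003033175327 (array([-0.0007,  0.0006,  0.0004]), array([-0.3246,  0.28  ,  0.1031])) 13.8333 0.027712831497611407
the job is handed in; nothing more can be done
None
```

I handed the job in at about 14 s with the coupler still gripped and pressed onto the nipple at about 29 N. My measurements put its mouth within about 0.4 mm of the seat, give or take 1–2 mm, with both catches back at rest over the flange. I didn't do a pull test, so the snap rests on force, position and camera readings.

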